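# Lock the follower of a card-index tray with its ball-lock pin

## Task

Pull the ball-lock pin out of its parking socket on the card-index tray and use it to lock the sliding follower near the card pack: put it through the hole in the follower's bar, bring that hole over the hidden lock hole in the plate underneath, and push the pin gently home until it clicks and its collar sits flush on the bar. The lock hole has to be found by feel, so never force the pin, and leave the other things on the table where they are. Let go of the pin when it is home.

Things in the scene. Friction and masses are not known exactly. Their poses are not given: they have to be found in the camera images.
- pin: Ball-lock pin, about 80 g, upright in its parking socket. Origin on its axis at the underside of the collar, z up the axis. Above: steel collar 26 mm diameter, z 0 to 6 mm; round black ribbed grip 24 mm diameter, z 6 to 40 mm. Below: steel shank 12 mm diameter, 34 mm long, tip tapering to 10 mm diameter over 3 mm; groove 24 mm below the collar that two spring balls in a socket snap into.
- tray: Grey steel card-index tray fixed to the table, 190 mm (x) by 420 mm (y), base 10 mm, walls to 65 mm. Origin at the centre of its underside, z up. The rail runs along tray y at tray x = 55 mm, with cheeks to z = 48 mm beside it. The card pack fills tray y 152 to 206 mm, x -86 to 15 mm, to z = 102 mm. Over 45 N of pin contact (balls included) is forcing it.
- park_mouth (a point): Centre of the top rim of the parking socket (steel block 50 mm square, hole 14 mm diameter) at tray (55, -135, 50) mm. Parked, the pin's origin is here, collar resting on the block. A straight pull of 6 to 12 N frees it. In either hole a straight push of 6 to 12 N, hardest with the collar 5 mm up, snaps it home; its weight alone leaves the collar about 10 mm up.
- bar_hole (a point): Centre of the top rim of the 14 mm through hole in the follower's flat bar, tray (55, -10 + follower travel, 50) mm. Bar 50 mm wide, 8 mm thick, reaching from 20 mm before to 110 mm past the hole along tray y, 2 mm above the lock plate. A pin in this hole dragged along tray y takes the follower with it. Locked, the pin's origin is at this point.
- search_start (a point): Point on the rail's centre line at tray (55, 46, 40) mm, level with the flat top of the lock plate under the bar. The lock hole (13 mm, same spring balls as the parking socket) is on this line 4 to 44 mm further along tray +y; where exactly is not measured, is hidden under the bar and differs every time. Away from it a pin standing on the plate has its collar 24 mm above the bar.
- follower_grip (a point): Top centre of the black grip block (50 mm across the rail, 20 mm along it, 26 mm high, z 93 to 119 mm) on the follower's upright plate. The plate is 98 mm wide, tray x = -87 to 11 mm, up to z = 95 mm, and stands 50 mm in +y past the bar hole.
- follower (a joint): Travel of the follower along tray +y, towards the card pack, in m, range 0 to 0.108; starts at 0.01 to 0.045. The bar hole is over the lock hole somewhere from 0.060 to 0.100. It slides with about 2 N of friction and stays where it is left.
- stamp: Wooden hand stamp, upright, 40 mm diameter, 76 mm high; origin at the centre of its underside. Leave alone.
- card_box: Closed cardboard box 130 x 90 x 70 mm; origin at the centre of its underside. Leave alone.
- pen_cup: Grey plastic cup 72 mm diameter, 95 mm high; origin at the centre of its underside. Leave alone.
- ink_pad: Black ink pad case 70 x 110 x 16 mm; origin at the centre of its underside. Leave alone.
Mind the look-alikes: they are no part of the job. Of the things that look like the pin, the smaller one is meant.

How it is judged:
On the way:
1. the pin is pulled clear of its parking socket (collar at least 36 mm above the socket's top) (z of pin in the frame of tray above 0.086 m), for 0.1 s.
At the end, for the whole second after the job is handed in: The pin stands upright (within 0.08 rad) in the bar hole (axis within 3 mm), its collar flush on the bar (within 2 mm), so its shank is home in the lock hole, with the follower at 0.055 or more, at rest and released (horizontal distance between pin and bar_hole below 0.003 m and z of pin in the frame of bar_hole between -0.002 and 0.002 m and angle between the z axis of pin and the z axis of tray, either way round below 0.08 rad and value of joint follower above 0.055 m and linear speed of pin below 0.01 m/s); the robot touches nothing.
It fails at once if the pin is forced: more than 45 N of contact between the pin and the tray with its follower and lock plate (contact force between pin and tray above 45 N).
It fails at once if a bystander is moved by more than 20 mm (distance of any of stamp, card_box, pen_cup, ink_pad from where it was at the start of the episode above 0.02 m).
It also fails if it takes over 67 s, if anything falls off the work surface, if the arm or the gripper's body presses on something with over 40 N, if the wrist force passes 120 N, or if a joint passes its speed limit or range.

## Robot

A 6-joint arm with a two-finger parallel gripper is mounted at the origin on the work surface. World frame = base frame: x ahead of the robot, y to its left, z up, the work surface at z = 0. Lengths are in m, angles in rad, forces in N, time in s.
With the tool pointing down it reaches from about 0.35 to 0.975 m from the base axis. Payload 4.9 kg.
Tool frame: the origin (TCP) lies midway between the tips of the shut fingers; the grasp point (between the pads) lies 19 mm behind it; z points along the fingers, y is the line along which they close (so a half turn about z gives the same grasp; the last joint's range is limited). The gripper opens to 85 mm and grips with 20 to 120 N. Pads are 22 mm wide; open, the fingers measure 114 mm over their backs; the gripper's body (76 mm by 85 mm) begins 54 mm behind the grasp point. The pads swing forward as they close: fully open they stand 13 mm farther back than shut.
Start: joints at [1.066, 0.053, 1.613, -0, 1.476, -0.119], TCP at [0.235, 0.579, 0.231] pointing down, gripper open.
Joint ranges: [-3.01, 3.01], [-1.01, 2.22], [0.06, 2.58], [-1.02, 4.17], [0.09, 2.62], [-3.14, 3.14]. Speed limits (rad/s): [2.57, 2.57, 3.14, 3.14, 3.14, 3.14].

## Interface

Orientations are given as a rotation vector (axis times angle).
In Python, from station import ctrl, optics, job gives the robot as it stands.
- The arm moves only by the shell command python3 -m jog 'ROWS' [OPENING] [FORCE]. ROWS is JSON, a list of rows, each a list of 2 entries, a list of its own where there are three numbers: the shift along the tool's x, y, z in m, then the turn, a rotation vector about the tool's x, y, z in rad. A call has 1 to 5 rows; each row is the pose to reach, as a shift and turn from the pose commanded when the call began, along the tool's axes at that moment; what a row does not reach only later rows make up. A row lasts 1/10 s, in which the tool goes at most 50 mm and 8.59 degrees, less where a joint would pass 70% of its speed; a pose out of reach is approached as far as the arm can. A call with a gripper value outside its range is refused whole. OPENING is the opening, from 0 (shut) to 1 (fully open), set as the call begins (- or left out, the last holds). The fingers move at their own pace and stop on an object; FORCE is the grip in N (left out, the last holds). Time passes only in rows, so rows that repeat a pose let the fingers close. It gives the time, the measured TCP pose, the force, the opening and the grip force at its end, in the units of the state.
- ctrl.get_obs(): the state, without advancing time (a new reading comes with each control period).
- optics.get_image(name): name is "side" or "top"; returns a dict with "image" (384x512x3 uint8, blue, green, red), "fx", "fy", "cx", "cy" (pixels), "D" ([k1, k2, p1, p2, k3] as OpenCV has them; the pictures are not rectified), "rvec" (rotation vector, rad) and "tvec" (3), from world to camera coordinates, as OpenCV has them. Camera axes: x right, y down, z forward; pixel columns grow to the right and rows downward; lengths in m; the calibration is good to about 2 mm. A picture is of the moment at which its call begins. There is no depth.
- job.finish_job(): hands the job in; it is judged then, once.
The state is a dict: "t": time; "q": joint angles; "dq": joint speeds; "effort": joint torques, N m; "tool_pos": TCP position; "tool_rot": TCP orientation; "contact_force": force on the tool from outside, world axes, zero at the start; "wrist_torque": the same for the moment, N m; "opening": finger opening in m; "grip_force": force on a finger pad.
Only numpy, scipy, OpenCV 4.12 (cv2) and the standard library are available. Lean on these libraries where they do the work, as an engineer would, in place of code of your own. Each camera call takes 0.05 s, during which the arm holds its last target. There are 200 camera calls.

## Working session

There is one attempt and no reset: what is moved stays moved. The work goes in short steps, Python scripts to look and compute and a shell command to move; the robot and the scene stay as the last step left them, time stands still between calls to the robot, and variables do not carry over. Pictures are saved under pics/ and viewed, at most 10 in all, crops included, and the job is handed in when it is done.

```bash
mkdir -p pics; ls
python3 - <<'E'
from station import ctrl, optics, job
import cv2,pickle
for n in("top","side"):
    d=optics.get_image(n); cv2.imwrite(f"pics/{n}0.png",d["image"]); pickle.dump(d,open(f"{n}0.pkl","wb"))
    print(n,{k:v for k,v in d.items() if k!="image"})
o=ctrl.get_obs();print(o)
E
```

```text
pics
top {'fx': 486.54426962925925, 'fy': 486.54426962925925, 'cx': 251.73427394789994, 'cy': 193.78995947433256, 'D': array([-0.153105,  0.      ,  0.      ,  0.      ,  0.      ]), 'rvec': array([ 2.04020668, -2.17902666,  0.22353055]), 'tvec': array([0.05730453, 0.58435227, 1.32658778])}
side {'fx': 361.96152065524177, 'fy': 361.96152065524177, 'cx': 254.87736015617457, 'cy': 193.61459159354308, 'D': array([0.03021, 0.     , 0.     , 0.     , 0.     ]), 'rvec': array([ 1.93050988, -0.8397002 ,  0.47029884]), 'tvec': array([-0.40617694,  0.31374953,  0.75845583])}
{'t': 0.1, 'q': array([ 1.06605381e+00,  5.33263358e-02,  1.61415203e+00,  2.48059967e-05,
        1.47600116e+00, -1.19002803e-01]), 'dq': array([ 0.00021046, -0.002322  , -0.00310492,  0.0011721 , -0.00119933,
        0.00168416]), 'effort': array([ 1.44154579e-03, -3.94901240e+01, -3.71363997e+01, -4.99739156e-05,
        3.90214656e-03,  4.57886017e-06]), 'tool_pos': array([0.23487436, 0.57858265, 0.23016674]), 'tool_rot': array([-6.02056864e-01, -3.08274861e+00,  2.80847666e-03]), 'contact_force': array([-0.42779976, -0.36064145, -0.48907861]), 'wrist_torque': array([-0.03495086,  0.01183519,  0.02333585]), 'grip_force': 0.0, 'opening': 0.08546718328829454}
```

View pics/top0.png

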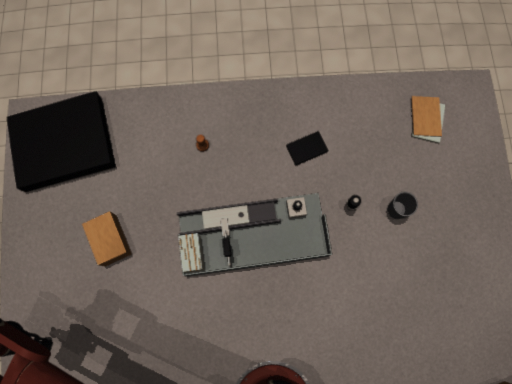

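View pics/side0.png

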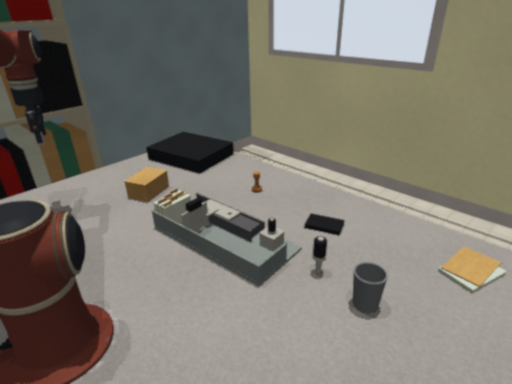

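Top view: the candidates are the pin in the parking block at (297,206), the larger look-alike standing on the table at (354,203), and the wooden stamp at (202,143). By the description I choose the one in the block on the tray. I'll check that in a close crop.

```bash
cat > h.py <<'E'
import numpy as np,cv2,pickle
from scipy.spatial.transform import Rotation as R
def load(n): return pickle.load(open(n+".pkl","rb"))
def K(d): return np.array([[d["fx"],0,d["cx"]],[0,d["fy"],d["cy"]],[0,0,1]])
def proj(d,P): return cv2.projectPoints(np.atleast_2d(P).astype(float),d["rvec"],d["tvec"],K(d),d["D"])[0][:,0]
def ray(d,uv,z):
    n=cv2.undistortPoints(np.array([[uv]],float),K(d),d["D"])[0,0]
    Rm=cv2.Rodrigues(d["rvec"])[0]; c=-Rm.T@d["tvec"]; v=Rm.T@np.array([n[0],n[1],1]); return c+v*(z-c[2])/v[2]
def crop(d,x0,y0,w,h,s,name):
    cv2.imwrite(name,cv2.resize(d["image"][y0:y0+h,x0:x0+w],None,fx=s,fy=s,interpolation=cv2.INTER_CUBIC))
E
python3 - <<'E'
from h import *
a=load("top0");b=load("side0")
crop(a,170,185,165,95,4.8,"pics/tc.png"); crop(b,145,180,190,115,4.2,"pics/sc.png")
E
```

```text
(no output)
```

View pics/tc.png

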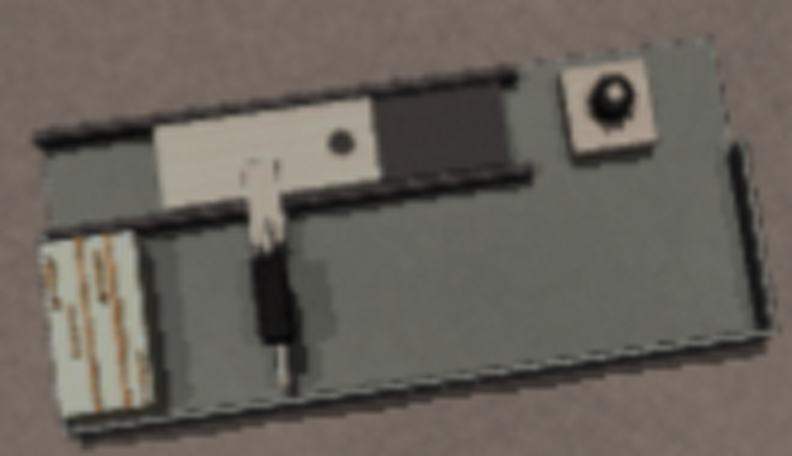

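View pics/sc.png

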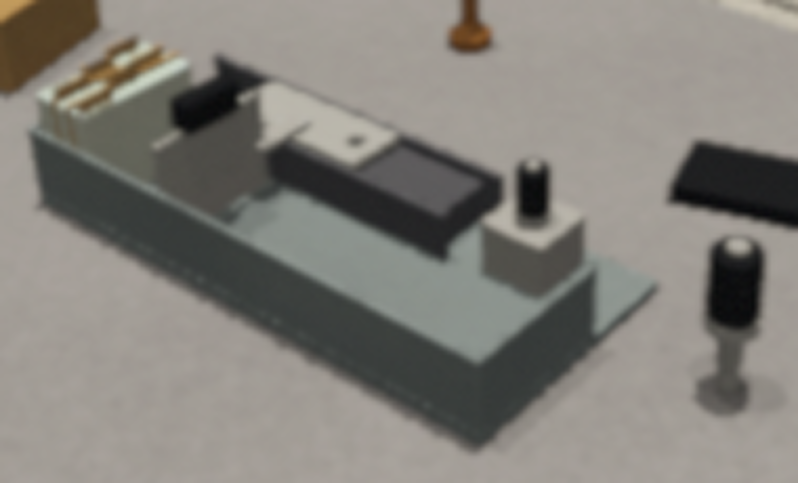

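The crops confirm it: the pin stands in the steel block at top (297.5,205) and side (272,220). The thicker, taller one on the table at side (320,248) is the look-alike. Next I fit the tray pose to points from both views.

```bash
cat > fit.py <<'E'
from h import *
from scipy.optimize import least_squares
a=load("top0");b=load("side0")
T=[((80,-110,50),562,68),((80,-160,50),645,57),((30,-160,50),657,147),((30,-110,50),574,158),((-95,-210,65),770,342),((-95,210,65),68,430),
((80,'b-20',50),372,97),((30,'b-20',50),380,183),((55,'b0',50),341,142),((80,'b110',50),155,128),((30,'b110',50),165,208),((55,-135,90),612,90)]
S=[((30,-110,50),482,235),((30,-160,50),540,252),((80,-160,50),583,213),((-95,-210,65),480,362),((-95,210,65),33,130),((95,-210,10),655,287),((55,'b0',50),355,141),((55,-135,90),533,163),((30,'b-20',50),353,165),((80,'b-20',50),398,138)]
def obs(L,s,x0,y0): return np.array([((u+.5)/s-.5+x0,(v+.5)/s-.5+y0) for _,u,v in L])
oT,oS=obs(T,4.8,170,185),obs(S,4.2,145,180)
def pts(L,p):
    A=[]
    for q,_,_ in L:
        y=q[1]
        if isinstance(y,str): y=p[3]*1000+float(y[1:])
        A.append((q[0]/1e3,y/1e3,q[2]/1e3))
    return R.from_euler('z',p[2]).apply(np.array(A))+[p[0],p[1],0]
def f(p): return np.r_[(proj(a,pts(T,p))-oT).ravel(),(proj(b,pts(S,p))-oS).ravel()]
c=ray(a,(256,236),.03); r=least_squares(f,[c[0],c[1],0,0.02],loss="soft_l1"); p=r.x
print("tray",p,"travel",p[3]+.01); print(np.round(f(p).reshape(-1,2),1).tolist())
def tw(q): return R.from_euler('z',p[2]).apply(np.array(q)/1e3)+[p[0],p[1],0]
E
python3 - <<'E'
from fit import *
for n,q in dict(park=(55,-135,50),bar=(55,p[3]*1e3,50),ss=(55,46,40)).items(): print(n,tw(q))
x=R.from_euler('z',p[2]).as_matrix(); print(x)
for fT,fS in ((1,0),(0,1)):
    g=lambda p:f(p)*np.r_[np.full(2*len(T),fT),np.full(2*len(S),fS)]
    print(least_squares(g,p,loss="soft_l1").x)
from station import ctrl
o=ctrl.get_obs();print(R.from_rotvec(o["tool_rot"]).as_matrix())
print("lookalike",ray(a,(354,203),.07),"cup",ray(a,(403,205),.09))
E
```

```text
tray [0.47943751 0.02377672 0.07015358 0.02595767] travel 0.03595767497566046
[[-0.0, 0.4], [-0.2, 0.4], [0.0, -1.4], [0.1, -1.3], [1.6, -1.6], [-1.8, 0.6], [-0.5, -0.2], [0.2, -1.1], [0.2, -0.2], [-0.2, -0.6], [-0.3, -0.2], [0.7, 0.5], [-0.7, -2.2], [-0.2, 0.3], [0.4, 1.3], [-0.9, 1.3], [-1.9, 0.1], [0.7, -0.6], [0.1, 0.6], [-0.2, 2.0], [-0.3, 0.6], [0.2, 0.0]]
park [ 0.54376519 -0.10703593  0.05      ]
bar [0.53248269 0.05352583 0.05      ]
ss [0.5310778  0.07351886 0.04      ]
[[ 0.99754025 -0.07009605  0.        ]
 [ 0.07009605  0.99754025  0.        ]
 [ 0.          0.          1.        ]]
[0.47836702 0.02439219 0.06485499 0.0253689 ]
[0.48188884 0.02484248 0.07068886 0.02705991]
[[-9.26519366e-01  3.76245920e-01 -9.34072653e-04]
 [ 3.76246997e-01  9.26517948e-01 -1.63963531e-03]
 [ 2.48528982e-04 -1.87059590e-03 -9.99998220e-01]]
lookalike [ 0.53912604 -0.26931785  0.07      ] cup [ 0.5203018  -0.40429446  0.09      ]
```

```bash
cat > go.py <<'E'
import sys
from h import *
from station import ctrl
def to(pos,yaw=0.067):
    o=ctrl.get_obs(); Rm=R.from_rotvec(o["tool_rot"])
    ty=np.array([np.cos(yaw),np.sin(yaw),0]); z=np.array([0,0,-1.]); G=R.from_matrix(np.c_[np.cross(ty,z),ty,z])
    print("shift mm",np.round(Rm.inv().apply(np.array(pos)-o["tool_pos"])*1e3,1),"turn",np.round((Rm.inv()*G).as_rotvec(),4),"t",o["t"])
if __name__=="__main__": to([float(v) for v in sys.argv[1:4]])
E
python3 go.py .5435 -.107 .2
```

```text
shift mm [-543.9 -519.    31. ] turn [-1.8000e-03  8.0000e-04  1.1181e+00] t 0.1
```

```bash
python3 -m jog '[[[-0.035,-0.0335,0.002],[0,0,0.14]],[[-0.07,-0.067,0.004],[0,0,0.28]],[[-0.105,-0.1,0.006],[0,0,0.42]],[[-0.14,-0.134,0.008],[0,0,0.56]],[[-0.175,-0.167,0.01],[0,0,0.7]]]' 0.5 40; python3 go.py .5435 -.107 .2
```

```text
t: 0.6
tool_pos: [0.3345, 0.3565, 0.2207]
tool_rot: [-1.63, -2.686, 0.001]
contact_force: [0.1, 0.7, -0.2]
opening: 0.043
grip_force: 0.0
shift mm [-507.6  -28.6   20.8] turn [-5.000e-04  4.000e-04  4.129e-01] t 0.6
```

```bash
python3 -m jog '[[[-0.05,-0.003,0.002],[0,0,0.1]],[[-0.1,-0.006,0.004],[0,0,0.2]],[[-0.149,-0.009,0.006],[0,0,0.3]],[[-0.198,-0.011,0.008],[0,0,0.4]],[[-0.247,-0.014,0.01],[0,0,0.413]]]'; python3 go.py .5435 -.107 .2
```

```text
t: 1.1
tool_pos: [0.4374, 0.1315, 0.211]
tool_rot: [2.142, 2.298, 0.0]
contact_force: [0.9, -0.5, 0.3]
opening: 0.0422
grip_force: 0.0
shift mm [-245.3   89.1   10.9] turn [ 0.0002 -0.0001  0.0031] t 1.1
```

```bash
python3 go.py .5435 -.107 .2; python3 -c "print('ok')"
```

```text
shift mm [-245.3   89.1   10.9] turn [ 0.0002 -0.0001  0.0031] t 1.1
ok
```

```bash
python3 -m jog '[[[-0.047,0.017,0],[0,0,0.003]],[[-0.094,0.034,0],[0,0,0.003]],[[-0.141,0.051,0],[0,0,0.003]],[[-0.188,0.068,0],[0,0,0.003]],[[-0.22,0.079,0],[0,0,0.003]]]'; python3 -m jog '[[[-0.025,0.01,0.02],[0,0,0]],[[-0.025,0.01,0.04],[0,0,0]],[[-0.025,0.01,0.06],[0,0,0]],[[-0.025,0.01,0.06],[0,0,0]]]'; python3 go.py .5435 -.107 .06
python3 - <<'E'
from h import *
from station import optics
for n in("top","side"):
    d=optics.get_image(n); pickle.dump(d,open(f"{n}1.pkl","wb"))
a=load("top1");b=load("side1")
x=cv2.resize(a["image"][165:265,250:350],None,fx=5,fy=5,interpolation=cv2.INTER_CUBIC)[:500,:400]
y=cv2.resize(b["image"][160:260,232:312],None,fx=5,fy=5,interpolation=cv2.INTER_CUBIC)
cv2.imwrite("pics/c1.png",np.hstack([x,y]))
E
```

```text
t: 1.6
tool_pos: [0.5323, -0.0833, 0.2108]
tool_rot: [-2.146, -2.294, 0.001]
contact_force: [0.9, 0.1, 0.5]
opening: 0.0425
grip_force: 0.0
t: 2.0
tool_pos: [0.541, -0.1041, 0.1471]
tool_rot: [-2.139, -2.291, 0.005]
contact_force: [-1.2, -0.2, -0.1]
opening: 0.043
grip_force: 0.0
shift mm [-3.3  2.9 87.1] turn [-0.0071 -0.003   0.0014] t 2.0
```

View pics/c1.png

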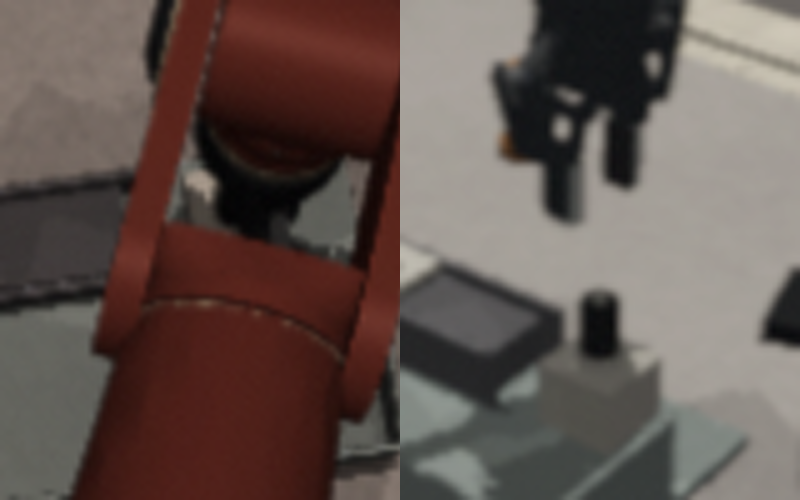

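Side view: the fingertips (mid at about u 270.4, v 200) stand nearly over the pin (top at u 272, v 219.5). The top view is blocked by the arm.

```bash
python3 - <<'E'
from fit import *
from station import ctrl
d=load("side1");o=ctrl.get_obs();print(o["tool_pos"],proj(d,[o["tool_pos"],(.5437,-.107,.09),(.5437,-.107,.056),(.5507,-.107,.09),(.5437,-.100,.09)]))
# pin grip centre lines from each view
print(ray(a,((612.5)/4.8-.5+170,(90.5)/4.8-.5+185),.09))
E
python3 go.py .5435 -.107 .06
```

```text
tray [0.47943751 0.02377672 0.07015358 0.02595767] travel 0.03595767497566046
[[-0.0, 0.4], [-0.2, 0.4], [0.0, -1.4], [0.1, -1.3], [1.6, -1.6], [-1.8, 0.6], [-0.5, -0.2], [0.2, -1.1], [0.2, -0.2], [-0.2, -0.6], [-0.3, -0.2], [0.7, 0.5], [-0.7, -2.2], [-0.2, 0.3], [0.4, 1.3], [-0.9, 1.3], [-1.9, 0.1], [0.7, -0.6], [0.1, 0.6], [-0.2, 2.0], [-0.3, 0.6], [0.2, 0.0]]
[ 0.54317308 -0.10440863  0.15093649] [[270.40828541 200.84929516]
 [271.26144762 220.41414569]
 [271.25756665 230.70976763]
 [272.94843631 219.38028633]
 [269.34953921 219.48805534]]
[ 0.54527797 -0.10532293  0.09      ]
shift mm [-2.7  0.3 90.9] turn [-0.0012 -0.0005  0.002 ] t 2.1
```

```bash
python3 -m jog '[[[-0.002,0.0005,0.03],[0,0,0]],[[-0.0025,0.0005,0.06],[0,0,0]],[[-0.0025,0.0005,0.08],[0,0,0]],[[-0.0025,0.0005,0.093],[0,0,0]],[[-0.0025,0.0005,0.093],[0,0,0]]]'; python3 go.py .5437 -.107 .058; python3 -m jog '[[[0,0,0],[0,0,0]],[[0,0,0],[0,0,0]],[[0,0,0],[0,0,0]],[[0,0,0],[0,0,0]],[[0,0,0],[0,0,0]]]' 0 40;python3 go.py .5437 -.107 .058
```

```text
t: 2.6
tool_pos: [0.5436, -0.1066, 0.0575]
tool_rot: [-2.142, -2.296, 0.001]
contact_force: [-0.6, -0.8, 0.7]
opening: 0.0428
grip_force: 0.0
shift mm [-0.4  0.1 -0.5] turn [-0.0019 -0.0008  0.0023] t 2.6
t: 3.1
tool_pos: [0.5456, -0.1074, 0.0603]
tool_rot: [2.142, 2.295, 0.002]
contact_force: [-0.2, 1.2, 5.7]
opening: 0.0228
grip_force: 39.6
shift mm [ 0.6 -1.9  2.3] turn [0.003  0.0011 0.002 ] t 3.1
```

```bash
python3 -m jog '[[[0,0,-0.003],[0,0,0]],[[0,0,-0.006],[0,0,0]],[[0,0,-0.009],[0,0,0]],[[0,0,-0.012],[0,0,0]],[[0,0,-0.015],[0,0,0]]]' ; python3 -m jog '[[[0,0,-0.01],[0,0,0]],[[0,0,-0.02],[0,0,0]],[[0,0,-0.03],[0,0,0]],[[0,0,-0.04],[0,0,0]],[[0,0,-0.04],[0,0,0]]]';python3 go.py .5437 -.107 .058
```

```text
t: 3.6
tool_pos: [0.5444, -0.1068, 0.0729]
tool_rot: [2.143, 2.297, 0.001]
contact_force: [2.6, -0.8, -2.7]
opening: 0.0231
grip_force: 40.6
t: 4.1
tool_pos: [0.5452, -0.1074, 0.1157]
tool_rot: [2.141, 2.295, 0.002]
contact_force: [0.6, -0.9, -0.8]
opening: 0.0226
grip_force: 40.7
shift mm [ 0.6 -1.7 57.7] turn [0.0028 0.0013 0.002 ] t 4.1
```

```bash
python3 -m jog '[[[0.035,0,0],[0,0,0]],[[0.075,0,0],[0,0,0]],[[0.115,0,0],[0,0,0]],[[0.147,0,0],[0,0,0]],[[0.161,-0.0004,0],[0,0,0.002]]]' ; python3 -m jog '[[[0,0,0.014],[0,0,0]],[[0,0,0.02],[0,0,0]],[[0,0,0.02],[0,0,0]]]'
python3 - <<'E'
from h import *
from station import optics,ctrl
for n in("top","side"):
    d=optics.get_image(n); pickle.dump(d,open(f"{n}2.pkl","wb"))
a=load("top2");b=load("side2")
x=cv2.resize(a["image"][175:255,190:270],None,fx=5,fy=5,interpolation=cv2.INTER_CUBIC)
y=cv2.resize(b["image"][165:245,190:270],None,fx=5,fy=5,interpolation=cv2.INTER_CUBIC)
cv2.imwrite("pics/c2.png",np.hstack([x,y]))
o=ctrl.get_obs();t=o["tool_pos"];print(t,proj(b,[t,t-[0,0,.0103],t-[0,0,.0443],(.5325,.0535,.05),(.5346,.0532,.05)]))
E
```

```text
t: 4.6
tool_pos: [0.5318, 0.0558, 0.113]
tool_rot: [-2.142, -2.296, 0.001]
contact_force: [0.3, -0.8, -0.3]
opening: 0.0228
grip_force: 40.7
t: 4.9
tool_pos: [0.5321, 0.0527, 0.0914]
tool_rot: [-2.146, -2.292, 0.002]
contact_force: [1.3, 0.6, -1.6]
opening: 0.0228
grip_force: 40.7
[0.53244673 0.05246961 0.09265621] [[228.65318015 201.7758306 ]
 [228.84500552 204.75335128]
 [229.46531885 214.39356228]
 [229.21840831 213.80777457]
 [229.79259415 213.57022526]]
```

View pics/c2.png

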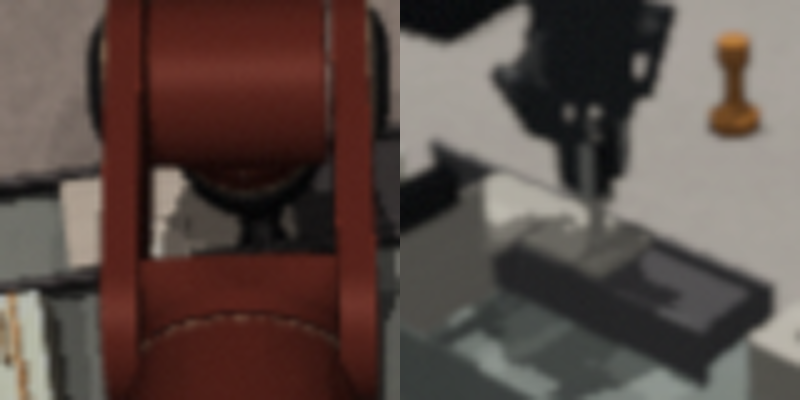

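Side view: the shank tip at about (230,215) covers the spot where the bar hole was (229,213). I'll lower gently and feel for contact.

```bash
python3 -m jog '[[[0,0,0.0015],[0,0,0]],[[0,0,0.003],[0,0,0]],[[0,0,0.003],[0,0,0]]]'; python3 -m jog '[[[0,0,0.0015],[0,0,0]],[[0,0,0.003],[0,0,0]],[[0,0,0.003],[0,0,0]]]'; python3 -m jog '[[[0,0,0],[0,0,0]]]'
```

```text
t: 5.3
tool_pos: [0.5326, 0.0532, 0.0902]
tool_rot: [-2.146, -2.294, 0.001]
contact_force: [0.1, -0.1, -0.2]
opening: 0.023
grip_force: 40.7
t: 5.6
tool_pos: [0.5326, 0.0536, 0.0871]
tool_rot: [-2.146, -2.295, 0.0]
contact_force: [0.4, -0.1, -0.6]
opening: 0.0231
grip_force: 40.7
t: 5.7
tool_pos: [0.5327, 0.0536, 0.0872]
tool_rot: [-2.146, -2.295, 0.0]
contact_force: [-1.0, -0.1, -0.9]
opening: 0.0226
grip_force: 40.7
```

```bash
python3 -m jog '[[[0,0,0.001],[0,0,0]],[[0,0,0.002],[0,0,0]],[[0,0,0.003],[0,0,0]],[[0,0,0.004],[0,0,0]],[[0,0,0.004],[0,0,0]]]'; python3 -m jog '[[[0.005,0,0],[0,0,0]],[[0.008,0,0],[0,0,0]],[[0.008,0,0],[0,0,0]]]'
```

```text
t: 6.2
tool_pos: [0.5329, 0.0536, 0.0842]
tool_rot: [-2.146, -2.295, 0.0]
contact_force: [-3.0, -0.4, 4.2]
opening: 0.023
grip_force: 41.5
t: 6.5
tool_pos: [0.533, 0.0611, 0.0842]
tool_rot: [2.143, 2.293, -0.0]
contact_force: [-1.2, -4.8, 5.8]
opening: 0.0228
grip_force: 41.4
```

```bash
python3 -m jog '[[[0.003,0,0],[0,0,0]],[[0.006,0,0],[0,0,0]],[[0.009,0,0],[0,0,0]],[[0.012,0,0],[0,0,0]],[[0.012,0,0],[0,0,0]]]'; python3 -m jog '[[[0.001,0,0],[0,0,0]],[[0.002,0,0],[0,0,0]],[[0.003,0,0],[0,0,0]],[[0.004,0,0],[0,0,0]]]';python3 -m jog '[[[0.001,0,0],[0,0,0]],[[0.002,0,0],[0,0,0]],[[0.003,0,0],[0,0,0]],[[0.004,0,0],[0,0,0]]]'; python3 go.py .5437 -.107 .058
```

```text
t: 7.0
tool_pos: [0.5322, 0.0729, 0.0842]
tool_rot: [2.143, 2.293, -0.0]
contact_force: [-0.2, -4.7, 4.8]
opening: 0.0228
grip_force: 41.4
t: 7.4
tool_pos: [0.532, 0.0765, 0.0842]
tool_rot: [2.143, 2.293, -0.001]
contact_force: [-0.1, -5.1, 4.7]
opening: 0.023
grip_force: 41.4
t: 7.8
tool_pos: [0.5318, 0.0806, 0.0842]
tool_rot: [2.143, 2.293, -0.001]
contact_force: [-0.7, -5.2, 5.7]
opening: 0.023
grip_force: 41.4
shift mm [-187.9   -0.8   26.7] turn [0.0019 0.0027 0.0004] t 7.8
```

```bash
python3 -m jog '[[[0.001,0,0],[0,0,0]],[[0.002,0,0],[0,0,0]],[[0.003,0,0],[0,0,0]],[[0.004,0,0],[0,0,0]]]';python3 -m jog '[[[0.001,0,0],[0,0,0]],[[0.002,0,0],[0,0,0]],[[0.003,0,0],[0,0,0]],[[0.004,0,0],[0,0,0]]]'
```

```text
t: 8.2
tool_pos: [0.5314, 0.0847, 0.0841]
tool_rot: [2.143, 2.293, -0.001]
contact_force: [-1.1, -4.6, 5.4]
opening: 0.0223
grip_force: 41.4
t: 8.6
tool_pos: [0.5306, 0.0899, 0.0832]
tool_rot: [-2.146, -2.294, -0.002]
contact_force: [1.0, -1.2, 1.0]
opening: 0.0225
grip_force: 40.9
```

```bash
python3 -m jog '[[[0,0,0.001],[0,0,0]],[[0,0,0.002],[0,0,0]],[[0,0,0.003],[0,0,0]],[[0,0,0.003],[0,0,0]]]'
```

```text
t: 9.0
tool_pos: [0.53, 0.0898, 0.0797]
tool_rot: [-2.145, -2.294, -0.0]
contact_force: [1.4, 0.1, -0.9]
opening: 0.023
grip_force: 40.7
```

The pin has dropped into the lock hole and shows almost no force, so I keep going down in small steps.

```bash
python3 -m jog '[[[0,0,0.002],[0,0,0]],[[0,0,0.004],[0,0,0]],[[0,0,0.006],[0,0,0]],[[0,0,0.008],[0,0,0]],[[0,0,0.008],[0,0,0]]]';python3 -m jog '[[[0,0,0.001],[0,0,0]],[[0,0,0.002],[0,0,0]],[[0,0,0.003],[0,0,0]],[[0,0,0.003],[0,0,0]]]'
```

```text
t: 9.5
tool_pos: [0.5304, 0.0895, 0.072]
tool_rot: [-2.146, -2.294, -0.0]
contact_force: [1.5, -0.6, -1.3]
opening: 0.0229
grip_force: 40.7
t: 9.9
tool_pos: [0.5308, 0.0896, 0.0697]
tool_rot: [2.145, 2.294, 0.002]
contact_force: [2.4, 0.5, 0.9]
opening: 0.0227
grip_force: 41.0
```

```bash
python3 -m jog '[[[0,0,0.001],[0,0,0]],[[0,0,0.002],[0,0,0]],[[0,0,0.003],[0,0,0]],[[0,0,0.004],[0,0,0]],[[0,0,0.004],[0,0,0]]]'
```

```text
t: 10.4
tool_pos: [0.5308, 0.0896, 0.0663]
tool_rot: [2.145, 2.294, 0.001]
contact_force: [0.2, 1.2, 5.7]
opening: 0.0232
grip_force: 41.6
```

```bash
python3 -m jog '[[[0,0,0.001],[0,0,0]],[[0,0,0.002],[0,0,0]],[[0,0,0.003],[0,0,0]],[[0,0,0.003],[0,0,0]]]'
```

```text
t: 10.8
tool_pos: [0.5303, 0.0894, 0.0617]
tool_rot: [2.145, 2.294, 0.0]
contact_force: [3.6, 1.3, -2.3]
opening: 0.0231
grip_force: 40.6
```

```bash
python3 -m jog '[[[0,0,0.001],[0,0,0]],[[0,0,0.002],[0,0,0]],[[0,0,0.003],[0,0,0]],[[0,0,0.004],[0,0,0]],[[0,0,0.004],[0,0,0]]]'
```

```text
t: 11.3
tool_pos: [0.5304, 0.0894, 0.0602]
tool_rot: [-2.145, -2.294, 0.002]
contact_force: [-3.4, -0.8, 12.4]
opening: 0.0228
grip_force: 42.2
```

The pin is firmly seated at TCP z 0.0602, which matches the parked height. I'll release it and back off.

```bash
python3 -m jog '[[[0,0,-0.002],[0,0,0]],[[0,0,-0.003],[0,0,0]]]'; python3 -m jog '[[[0,0,0],[0,0,0]],[[0,0,0],[0,0,0]],[[0,0,0],[0,0,0]],[[0,0,0],[0,0,0]]]' 0.5; python3 -m jog '[[[0,0,-0.015],[0,0,0]],[[0,0,-0.035],[0,0,0]],[[0,0,-0.07],[0,0,0]],[[0,0,-0.11],[0,0,0]],[[0,0,-0.15],[0,0,0]]]';python3 -m jog '[[[-0.04,0,0],[0,0,0]],[[-0.085,0,0],[0,0,0]],[[-0.13,0,0],[0,0,0]],[[-0.17,0,0],[0,0,0]],[[-0.21,0,0],[0,0,0]]]'
python3 - <<'E'
from h import *
from station import optics
for n in("top","side"):
    d=optics.get_image(n); pickle.dump(d,open(f"{n}3.pkl","wb"))
a=load("top3");b=load("side3")
x=cv2.resize(a["image"][175:255,170:250],None,fx=5,fy=5,interpolation=cv2.INTER_CUBIC)
y=cv2.resize(b["image"][155:235,180:260],None,fx=5,fy=5,interpolation=cv2.INTER_CUBIC)
cv2.imwrite("pics/c3.png",np.hstack([x,y]))
print(proj(b,[(.5305,.0894,.05),(.5305,.0894,.09)]))
E
```

```text
t: 11.5
tool_pos: [0.5302, 0.0894, 0.0607]
tool_rot: [2.146, 2.294, 0.0]
contact_force: [4.9, -1.3, -5.0]
opening: 0.0224
grip_force: 40.3
t: 11.9
tool_pos: [0.5299, 0.0895, 0.061]
tool_rot: [-2.145, -2.294, 0.001]
contact_force: [0.1, -0.6, -0.9]
opening: 0.0428
grip_force: 0.0
t: 12.4
tool_pos: [0.53, 0.0895, 0.2138]
tool_rot: [2.146, 2.294, 0.0]
contact_force: [0.6, 0.1, -0.2]
opening: 0.0427
grip_force: 0.0
t: 12.9
tool_pos: [0.5444, -0.1218, 0.2129]
tool_rot: [2.145, 2.293, 0.001]
contact_force: [0.8, 0.2, 0.7]
opening: 0.0425
grip_force: 0.0
[[220.8734841  209.98478238]
 [220.00559237 198.74916793]]
```

View pics/c3.png

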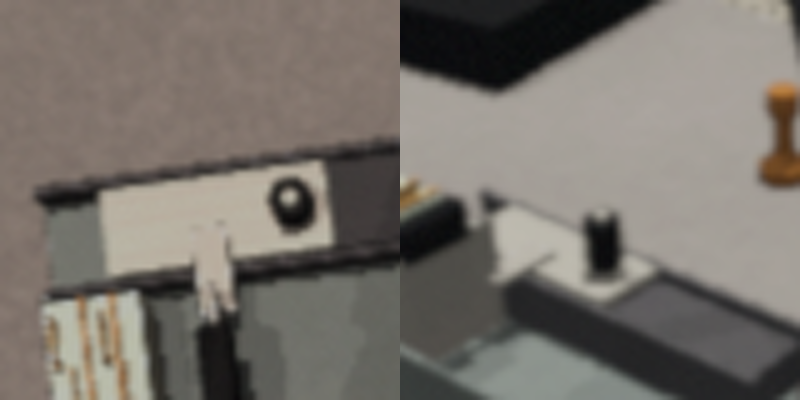

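The pin stands upright on the bar. Its top in the side view is at about (220,197.6), against (220,198.7) predicted for home, and the parked pin's reading was off the same way by 2 px. The stop was hard at the parked TCP height, and the gripper is clear.

```bash
python3 -c "
from station import job
print(job.finish_job())"
```

```text
the job is handed in; nothing more can be done
None
```

The pin is locked home through the follower bar and the plate, released with the gripper clear, and the job is handed in at about 13 s; no verdict came back.

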